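# Set out the hole saws by size

## Robot

A 6-joint arm with a two-finger parallel gripper is mounted at the origin on the work surface. World frame = base frame: x ahead of the robot, y to its left, z up, the work surface at z = 0. Lengths are in m, angles in rad, forces in N, time in s.
With the tool pointing down it reaches from about 0.4 to 0.825 m from the base axis. Payload 7 kg.
Tool frame: the origin (TCP) lies midway between the tips of the shut fingers; the grasp point (between the pads) lies 19 mm behind it; z points along the fingers, y is the line along which they close (so a half turn about z gives the same grasp; the last joint's range is limited). The gripper opens to 88 mm and grips with 3 to 60 N. Pads are 19 mm wide; open, the fingers measure 130 mm over their backs; the gripper's body (78 mm by 193 mm) begins 47 mm behind the grasp point.
Start: joints at [-0.874, 0.359, 0.012, 0, -1.224, -0.288], TCP at [0.268, -0.619, 0.227] pointing down, gripper open.
Joint ranges: [-3.07, 3.07], [-1.43, 2.12], [-1.02, 1.25], [-3.03, 1.67], [-3.05, -0], [-3.03, 3.03]. Speed limits (rad/s): [2.39, 2.39, 3.01, 3.14, 3.14, 3.14].

## Interface

Orientations are given as [roll, pitch, yaw] about the fixed x, y, z axes, in that order (R = Rz(yaw) Ry(pitch) Rx(roll)).
In Python, from station import telemetry, eyes, ticket, recognise, trace gives the robot as it stands. The module is installed in compiled form; this text tells all that it offers.
- The arm moves only by the tool servo_tool, never from a script. Its argument "series" is a list that holds one entry, the list of rows, each a list of 4 numbers: the shift along the tool's x, y, z in mm, then the turn about the tool's z in rad. In form: [[[x, y, z, roll], ...]]. A call has exactly 10 rows; each row shifts and turns the commanded pose from where the row before left it, along the tool's axes as they then stand; what a row does not reach is not made up. A row lasts 1/12 s, in which the tool goes at most 41.7 mm and 7.16 degrees, less where a joint would pass 70% of its speed; a pose out of reach is approached as far as the arm can. A call is refused whole if a number of a shift passes 41.7 or a number of a turn 0.125, either way. A call with a gripper value outside its range is refused whole. "claw" is the gripper's target within -1 to 1 (shut at 1, half-way at 0, fully open at -1), set as the call begins (left out, the last holds). The fingers move at their own pace and stop on an object; "grip_force" is the grip in N (left out, the last holds). Time passes only in rows, so rows that do not move let the fingers close, or fill a call up. It gives the time, the measured TCP pose, the force, the opening and the grip force at its end, in the units of the state.
- telemetry.get_state(): the state, without advancing time (a new reading comes with each control period).
- eyes.grab_frame(name): name is "scene" or "side" or "wrist"; returns the picture (480x640x3 uint8, red, green, blue); there is no depth.
- eyes.calibration(name): a dict with "mtx" (3x3 intrinsics, pixels), "rvec" (rotation vector, rad) and "tvec" (3), from world to camera coordinates, as OpenCV has them. Camera axes: x right, y down, z forward; pixel columns grow to the right and rows downward; lengths in m; the calibration is good to about 2 mm. A picture is of the moment at which its call begins: read the wrist's pose just before it. calibration takes no time and is no camera call; for the wrist camera it gives the pose at the moment of the call.
- ticket.job_done(): hands the job in; it is judged then, once.
Trained networks look in the newest picture that a camera, given by its name, has taken for a name from the list of things; names that differ only in an ending like _2 or _b are one class to them, and where a whole thing is asked for, a point or a joint stands for the part that bears it (a point fixed in the world has none). Each returns a list of dicts, best first, with "conf" (0 to 1); they miss things now and then, are a little off and sometimes report something else, mostly with a low value. They report only what shows in the picture. A call takes as long as a camera call. They do not tell look-alikes from the thing itself.
- recognise(camera, name): "position" ([x, y, z] in m, in world coordinates, good to about 4 mm: the middle of the surface that is visible of it).
- trace(camera, name): "mask" (480x640 bool, what is visible of it).
The state is a dict: "t": time; "q": joint angles; "qd": joint speeds; "joint_efforts": joint torques, N m; "eef_pos": TCP position; "ee_rot": TCP orientation; "force": force on the tool from outside, world axes, zero at the start; "moment": the same for the moment, N m; "width": finger opening in m; "gripper_force": force on a finger pad.
Only numpy, scipy, OpenCV 4.12 (cv2) and the standard library are available. Lean on these libraries where they do the work, as an engineer would, in place of code of your own. Each camera call takes 0.05 s, during which the arm holds its last target. There are 200 camera calls.

## Task

Set out the four red hole saws on the rack in order of size, one on each grey pad: the smallest on the pad next to the green end block, rising pad by pad to the largest next to the plain wooden block. Stand each one upright on its teeth, well centred on its pad, and let go of it; never let one fall over, and leave the tape measure, the try square and the offcut where they are.

Things in the scene. Friction and masses are not known exactly. Their poses are not given: they have to be found in the camera images.
- saw_28: Hole saw, 28 mm in diameter: a closed red steel cup 40 mm high standing on its toothed rim, on it a dark steel collar (23 mm diameter, 8 mm high, from 40 to 48 mm) and on that a plain round bright steel shank, 12 mm diameter, from 48 to 88 mm above the teeth. All four differ only in cup diameter (28, 42, 56, 70 mm). Origin at the centre of the toothed underside, z up along the shank. Loose, 80 to 300 g; the bare shank can be pinched from above at any yaw.
- saw_42: Hole saw, 42 mm in diameter: a closed red steel cup 40 mm high standing on its toothed rim, on it a dark steel collar (23 mm diameter, 8 mm high, from 40 to 48 mm) and on that a plain round bright steel shank, 12 mm diameter, from 48 to 88 mm above the teeth. All four differ only in cup diameter (28, 42, 56, 70 mm). Origin at the centre of the toothed underside, z up along the shank. Loose, 80 to 300 g; the bare shank can be pinched from above at any yaw.
- saw_56: Hole saw, 56 mm in diameter: a closed red steel cup 40 mm high standing on its toothed rim, on it a dark steel collar (23 mm diameter, 8 mm high, from 40 to 48 mm) and on that a plain round bright steel shank, 12 mm diameter, from 48 to 88 mm above the teeth. All four differ only in cup diameter (28, 42, 56, 70 mm). Origin at the centre of the toothed underside, z up along the shank. Loose, 80 to 300 g; the bare shank can be pinched from above at any yaw.
- saw_70: Hole saw, 70 mm in diameter: a closed red steel cup 40 mm high standing on its toothed rim, on it a dark steel collar (23 mm diameter, 8 mm high, from 40 to 48 mm) and on that a plain round bright steel shank, 12 mm diameter, from 48 to 88 mm above the teeth. All four differ only in cup diameter (28, 42, 56, 70 mm). Origin at the centre of the toothed underside, z up along the shank. Loose, 80 to 300 g; the bare shank can be pinched from above at any yaw.
- pad_a: One of four identical flat round grey pads with a black rim, 80 mm diameter, practically flush (under 1 mm proud) with the top of the fixed light-wood rack (96 by 410 mm, 12 mm thick). The pads form one straight row along the rack, 90 mm from centre to centre; the letters say nothing about the order along the row. Origin at the pad's centre on the rack's top, 12 mm above the bench; z up; y runs along the row.
- pad_b: One of four identical flat round grey pads with a black rim, 80 mm diameter, practically flush (under 1 mm proud) with the top of the fixed light-wood rack (96 by 410 mm, 12 mm thick). The pads form one straight row along the rack, 90 mm from centre to centre; the letters say nothing about the order along the row. Origin at the pad's centre on the rack's top, 12 mm above the bench; z up; y runs along the row.
- pad_c: One of four identical flat round grey pads with a black rim, 80 mm diameter, practically flush (under 1 mm proud) with the top of the fixed light-wood rack (96 by 410 mm, 12 mm thick). The pads form one straight row along the rack, 90 mm from centre to centre; the letters say nothing about the order along the row. Origin at the pad's centre on the rack's top, 12 mm above the bench; z up; y runs along the row.
- pad_d: One of four identical flat round grey pads with a black rim, 80 mm diameter, practically flush (under 1 mm proud) with the top of the fixed light-wood rack (96 by 410 mm, 12 mm thick). The pads form one straight row along the rack, 90 mm from centre to centre; the letters say nothing about the order along the row. Origin at the pad's centre on the rack's top, 12 mm above the bench; z up; y runs along the row.
- green_block: Green-painted block, 96 by 25 mm and 18 mm high, fixed across one end of the rack (the other end has the same block in plain brown wood). It may be at either end of the row. Origin at the centre of its underside, on the rack's top, 57.5 mm from the centre of the nearest pad; y runs along the row.
- tape_measure: Bystander: yellow and black tape measure, 70 by 40 mm, 65 mm high, loose on the bench. Origin at the centre of its underside.
- try_square: Bystander: try square lying flat, dark wooden stock 120 by 28 mm, 18 mm high, with a steel blade 30 mm wide reaching 184 mm to -y of the stock's centre; loose. Origin under the middle of the stock.
- offcut: Bystander: loose wooden offcut, 45 by 160 mm, 28 mm high, beyond the rack. Origin at the centre of its underside.
Mind the look-alikes: they are no part of the job. What is shaped like the saw_70 but purple or white is not meant.

How it is judged:
At the end, for the whole second after the job is handed in: Smallest to largest from the green block, one saw per pad, each within 12 mm of its pad's centre, upright within 0.1 rad, teeth within 4 mm of the rack's top, released and at rest; each bystander within 20 mm of its start (((horizontal distance between saw_28 and pad_a below 0.012 m and horizontal distance between pad_a and green_block between 0.03 and 0.1 m) or (horizontal distance between saw_28 and pad_b below 0.012 m and horizontal distance between pad_b and green_block between 0.03 and 0.1 m) or (horizontal distance between saw_28 and pad_c below 0.012 m and horizontal distance between pad_c and green_block between 0.03 and 0.1 m) or (horizontal distance between saw_28 and pad_d below 0.012 m and horizontal distance between pad_d and green_block between 0.03 and 0.1 m)) and angle between each of saw_28, saw_42, saw_56, saw_70's own z axis and vertical below 0.1 rad and z of saw_28 in the frame of green_block between -0.004 and 0.004 m and linear speed of each of saw_28, saw_42, saw_56, saw_70 below 0.02 m/s and angular speed of each of saw_28, saw_42, saw_56, saw_70 below 0.2 rad/s and contact force between each of saw_28, saw_42, saw_56, saw_70 and the fingers below 0.1 N and ((horizontal distance between saw_42 and pad_a below 0.012 m and horizontal distance between pad_a and green_block between 0.1 and 0.19 m) or (horizontal distance between saw_42 and pad_b below 0.012 m and horizontal distance between pad_b and green_block between 0.1 and 0.19 m) or (horizontal distance between saw_42 and pad_c below 0.012 m and horizontal distance between pad_c and green_block between 0.1 and 0.19 m) or (horizontal distance between saw_42 and pad_d below 0.012 m and horizontal distance between pad_d and green_block between 0.1 and 0.19 m)) and z of saw_42 in the frame of green_block between -0.004 and 0.004 m and ((horizontal distance between saw_56 and pad_a below 0.012 m and horizontal distance between pad_a and green_block between 0.19 and 0.28 m) or (horizontal distance between saw_56 and pad_b below 0.012 m and horizontal distance between pad_b and green_block between 0.19 and 0.28 m) or (horizontal distance between saw_56 and pad_c below 0.012 m and horizontal distance between pad_c and green_block between 0.19 and 0.28 m) or (horizontal distance between saw_56 and pad_d below 0.012 m and horizontal distance between pad_d and green_block between 0.19 and 0.28 m)) and z of saw_56 in the frame of green_block between -0.004 and 0.004 m and ((horizontal distance between saw_70 and pad_a below 0.012 m and horizontal distance between pad_a and green_block between 0.28 and 0.36 m) or (horizontal distance between saw_70 and pad_b below 0.012 m and horizontal distance between pad_b and green_block between 0.28 and 0.36 m) or (horizontal distance between saw_70 and pad_c below 0.012 m and horizontal distance between pad_c and green_block between 0.28 and 0.36 m) or (horizontal distance between saw_70 and pad_d below 0.012 m and horizontal distance between pad_d and green_block between 0.28 and 0.36 m)) and z of saw_70 in the frame of green_block between -0.004 and 0.004 m and distance of each of tape_measure, try_square, offcut from where it was at the start of the episode below 0.02 m); the robot touches nothing.
It fails at once if a hole saw tips over (more than 0.7 rad) (angle between any of saw_28, saw_42, saw_56, saw_70's own z axis and vertical above 0.7 rad).
It fails at once if a bystander is moved more than 20 mm (distance of any of tape_measure, try_square, offcut from where it was at the start of the episode above 0.02 m).
It also fails if it takes over 106 s, if anything falls off the work surface, if the arm or the gripper's body presses on something with over 40 N, if the wrist force passes 120 N, or if a joint passes its speed limit or range.

## Working session

There is one attempt and no reset: what is moved stays moved. The work goes in short steps, Python scripts to look and compute and a tool call to move; the robot and the scene stay as the last step left them, time stands still between calls to the robot, and variables do not carry over. Pictures are saved under pics/ and viewed, at most 14 in all, crops included, and the job is handed in when it is done.

Besides the shell and the picture viewer there is one more tool, called after ">>>" by a JSON object that holds its "fn" and its "kwargs", one argument or row to a line. servo_tool: Moves the arm, as the interface text tells. Its arguments: {"type":"object","properties":{"series":{"type":"array"},"claw":{"type":"number"},"grip_force":{"type":"number"}},"required":["series"]}

```bash
mkdir -p pics
cat > h.py <<'E'
import numpy as np, cv2
from station import telemetry, eyes, ticket, recognise, trace
def save(cam,fn,crop=None,scale=1):
    im=eyes.grab_frame(cam)
    o=im if crop is None else im[crop[1]:crop[3],crop[0]:crop[2]]
    if scale!=1:o=cv2.resize(o,None,fx=scale,fy=scale,interpolation=cv2.INTER_CUBIC)
    cv2.imwrite('pics/'+fn,o[:,:,::-1]);return im
def cal(cam):
    c=eyes.calibration(cam);R=cv2.Rodrigues(np.array(c['rvec'],float))[0]
    return np.array(c['mtx'],float),R,np.array(c['tvec'],float).reshape(3)
def ray(c,uv,z):
    K,R,t=c;d=R.T@np.linalg.solve(K,[uv[0],uv[1],1]);o=-R.T@t
    return o+d*(z-o[2])/d[2]
def proj(c,p):
    K,R,t=c;q=K@(R@np.array(p)+t);return q[:2]/q[2]
E
python3 - <<'E'
from h import *
s=telemetry.get_state();print(s)
for c in ['scene','side']:
    save(c,c+'0.png')
    k=cal(c);print(c,-k[1].T@k[2])
    for n in ['saw_28','saw_42','saw_56','saw_70','pad_a','green_block','tape_measure','try_square','offcut']:
        for d in recognise(c,n):
            print(n,np.round(d['position'],3),round(d['conf'],2),proj(k,d['position']).round())
E
```

```text
{'t': 0.0, 'q': array([-8.73926397e-01,  3.59387640e-01,  1.10685763e-02, -3.91422436e-04,
       -1.22408848e+00, -2.88090822e-01]), 'qd': array([ 0.00182715, -0.00026822, -0.00157919, -0.00089578, -0.00120909,
        0.00024787]), 'joint_efforts': array([ 1.91359875e-03, -5.82714272e+01,  2.93061680e+01,  6.99740097e+00,
        6.91430309e-03, -1.99353390e-04]), 'eef_pos': array([ 0.26809471, -0.61894336,  0.22561899]), 'ee_rot': array([ 3.13994328e+00, -1.05035819e-04, -2.73294676e+00]), 'force': array([ 0.35849994,  0.25915805, -0.48256039]), 'moment': array([-0.00894164, -0.00072894,  0.00530941]), 'gripper_force': 0.0, 'width': 0.08771866289452487}
scene [ 1.23197032 -0.55214334  0.63960176]
saw_28 [ 0.405 -0.254  0.039] 0.88 [189. 255.]
saw_28 [0.345 0.116 0.04 ] 0.88 [312. 190.]
saw_28 [0.457 0.098 0.035] 0.87 [335. 211.]
saw_28 [0.302 0.217 0.04 ] 0.78 [332. 173.]
saw_28 [0.426 0.232 0.034] 0.77 [368. 190.]
saw_28 [ 0.34  -0.121  0.038] 0.62 [230. 222.]
saw_28 [ 0.466 -0.087  0.037] 0.57 [273. 240.]
saw_28 [ 0.377 -0.002  0.038] 0.55 [282. 211.]
saw_42 [ 0.405 -0.254  0.03
[... 2863 characters left out ...]
7. 184.]
saw_70 [0.337 0.099 0.038] 0.7 [211. 210.]
saw_70 [ 0.46  -0.092  0.036] 0.69 [268. 267.]
saw_70 [ 0.326 -0.13   0.041] 0.59 [188. 279.]
saw_70 [ 0.368 -0.013  0.036] 0.57 [220. 242.]
saw_70 [0.623 0.093 0.014] 0.36 [348. 220.]
pad_a [0.613 0.003 0.014] 0.86 [348. 245.]
pad_a [0.622 0.09  0.016] 0.83 [349. 219.]
pad_a [0.628 0.184 0.01 ] 0.82 [347. 199.]
pad_a [ 0.608 -0.081  0.012] 0.55 [349. 272.]
pad_a [0.785 0.012 0.029] 0.53 [435. 234.]
green_block [ 0.602 -0.154  0.03 ] 0.89 [350. 291.]
green_block [0.632 0.181 0.011] 0.48 [349. 199.]
tape_measure [0.522 0.376 0.041] 0.65 [299. 150.]
try_square [ 0.574 -0.392  0.011] 0.76 [346. 419.]
offcut [0.788 0.01  0.029] 0.96 [436. 235.]
```

View pics/scene0.png

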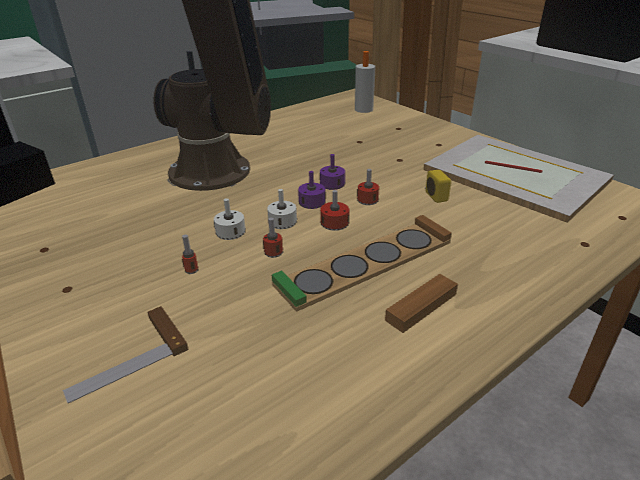

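View pics/side0.png

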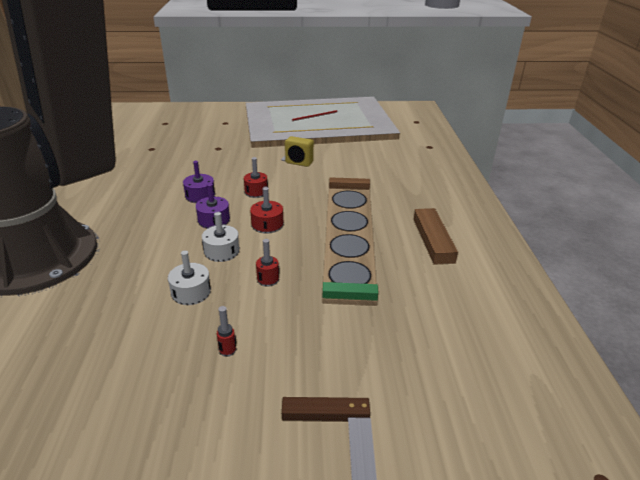

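The scene shows eight saws. Red candidates in the scene image are (189,255), (273,240), (335,211) and (368,190). The white ones at (230,222) and (282,211), and the purple ones at (312,190) and (332,173), are look-alikes, so not meant. The green block is at (291,287), at the -y end of the rack. Next I fit position and diameter, and confirm in a crop.

```bash
cat > fit.py <<'E'
from h import *
from scipy.optimize import least_squares
a=np.linspace(0,2*np.pi,60)
circ=lambda x,y,z,r:np.c_[x+r*np.cos(a),y+r*np.sin(a),0*a+z]
def bb(c,x,y,D,z0=0):
    P=np.vstack([circ(x,y,z0,D/2),circ(x,y,z0+.04,D/2),circ(x,y,z0+.088,.006)])
    K,R,t=c;q=(P@R.T+t)@K.T;q=q[:,:2]/q[:,2:];return np.r_[q.min(0),q.max(0)]
def mbb(m):
    v,u=np.nonzero(m);return np.array([u.min(),v.min(),u.max()+1,v.max()+1])
E
python3 - <<'E'
from fit import *
C={c:cal(c) for c in ['scene','side']}
im={c:eyes.grab_frame(c) for c in C}
M={c:[d['mask'] for d in trace(c,'saw_28')] for c in C}
for n,x,y in [('A',.405,-.258),('B',.463,-.09),('C',.455,.09),('D',.422,.228)]:
    obs={}
    for c in C:
        p=proj(C[c],[x,y,.02])
        ms=[m for m in M[c] if m.any() and np.linalg.norm(np.argwhere(m).mean(0)[::-1]-p)<14]
        if ms: obs[c]=mbb(ms[0])
    for sel in [list(obs)]+[[c] for c in obs]:
        f=lambda q:np.concatenate([bb(C[c],*q)-obs[c] for c in sel])
        r=least_squares(f,[x,y,.045]);print(n,sel,r.x.round(4),r.fun.round(1))
P={}
for c in C:
    L=[]
    for d in trace(c,'pad_a'):
        if not d['mask'].any(): continue
        v,u=np.nonzero(d['mask']);cn=max(cv2.findContours(d['mask'].astype(np.uint8),0,1)[0],key=len)
        if len(cn)<5: continue
        e=cv2.fitEllipse(cn);L.append((ray(C[c],e[0],.012)[:2].round(4).tolist(),round(d['conf'],2),len(u)))
    print(c,sorted(L,key=lambda z:z[0][1]))
for n in ['tape_measure','offcut']:
    print(n,[(np.round(d['position'],3),d['conf']) for d in recognise('side',n)][:1])
s=cv2.resize(im['side'][140:380,150:400],None,fx=2.4,fy=2.4,interpolation=2)
cv2.imwrite('pics/crop.png',s[:,:,::-1])
E
```

```text
A ['scene', 'side'] [ 0.4049 -0.2549  0.0283] [-0.4 -0.9 -0.5  0.3  0.3 -0.6  0.2  0.1]
A ['scene'] [ 0.4065 -0.2547  0.0279] [ 0.2 -0.6 -0.2  0.6]
A ['side'] [ 0.4046 -0.2556  0.028 ] [ 0.1 -0.3 -0.1  0.3]
B ['scene', 'side'] [ 0.4609 -0.0845  0.0415] [-0.5 -0.6 -0.4 -0.   0.3 -0.7  0.3 -0. ]
B ['scene'] [ 0.4626 -0.0845  0.0409] [ 0.1 -0.3 -0.1  0.3]
B ['side'] [ 0.4603 -0.0855  0.0412] [ 0.1 -0.3 -0.1  0.3]
C ['scene', 'side'] [0.4533 0.1006 0.0709] [-0.8 -0.2 -0.1 -0.1  0.5 -0.6  0.1 -0.4]
C ['scene'] [0.4548 0.1007 0.0691] [-0.  0.  0. -0.]
C ['side'] [0.4527 0.0988 0.0714] [ 0.  -0.2 -0.   0.1]
D ['scene', 'side'] [0.4213 0.2384 0.0544] [ 0.2 -0.5 -1.1  0.4  0.  -2.3  0.5  1. ]
D ['scene'] [0.4216 0.2397 0.0571] [ 0.1 -0.6 -0.1  0.5]
D ['side'] [0.4209 0.2349 0.0514] [ 0.4 -1.6 -0.4  1.4]
scene [([0.6088, -0.0867], 0.95, 695), ([0.618, 0.0038], 0.76, 677), ([0.6255, 0.0946], 0.72, 598), ([0.6335, 0.1837], 0.95, 537)]
side [([0.6085, -0.0822], 0.77, 824), ([0.6163, 0.0025], 0.68, 808), ([0.6243, 0.0913], 0.91, 659), ([0.6332, 0.1807], 0.63, 513)]
tape_measure [(array([0.518, 0.372, 0.044]), 0.78)]
offcut [(array([0.785, 0.014, 0.029]), 0.88)]
```

View pics/crop.png

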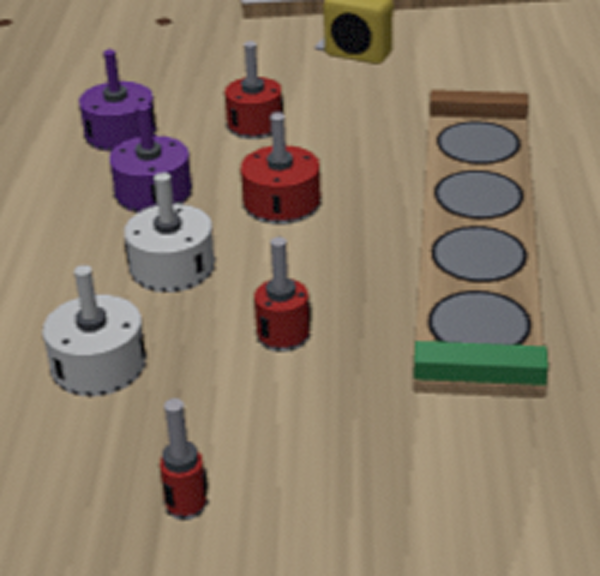

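Cups fit at 28, 42, 71 and about 54 mm, so A (side 226,338) is saw_28, B (268,267) saw_42, C (267,212) saw_70 and D (254,181) saw_56. The crop confirms all four are red with bright shanks. Moving to saw_28 first.

>>> {"fn": "servo_tool", "kwargs": {
  "series": [
    [[0,0,0,0.102],[0,0,0,0.102],[0,0,0,0.102],[0,0,0,0.1026],[-13.7,36.4,0,0],[-13.7,36.4,0,0],[-13.7,36.4,0,0],[-13.7,36.4,0,0],[-13.7,36.4,0,0],[-13.7,36.4,0,0]]
  ],
  "claw": -0.2,
  "grip_force": 20
}}

```text
t: 2.23
eef_pos: [0.3507, -0.3993, 0.2267]
ee_rot: [-3.141, 0.0, 3.141]
force: [1.4, 0.1, 0.6]
width: 0.0526
gripper_force: 0.0
```

>>> {"fn": "servo_tool", "kwargs": {
  "series": [
    [[-13.7,36.4,0,0],[-13.7,36.4,0,0],[-13.7,36.4,0,0],[-13.7,36.4,0,0],[0,0,15,0],[0,0,20,0],[0,0,20,0],[0,0,10,0],[0,0,0,0],[0,0,0,0]]
  ]
}}

```text
t: 3.07
eef_pos: [0.4052, -0.2556, 0.1618]
ee_rot: [-3.141, -0.001, -3.142]
force: [0.3, -0.5, 0.4]
width: 0.0525
gripper_force: 0.0
```

Run:
```python
from h import *
save('wrist','w1.png');k=cal('wrist');s=telemetry.get_state();print(s['eef_pos'],s['ee_rot'],s['width'])
print(-k[1].T@k[2]);print(proj(k,[.4055,-.2552,.088]),proj(k,[.4055,-.2552,0]))
```

```text
[ 0.40566462 -0.2558049   0.16238661] [-3.14102206e+00  5.77297565e-04 -3.14156721e+00] 0.05256000464734282
[ 0.32690049 -0.25569208  0.31990231]
[324.16932473 251.93169445] [323.98553065 218.19649378]
```

View pics/w1.png

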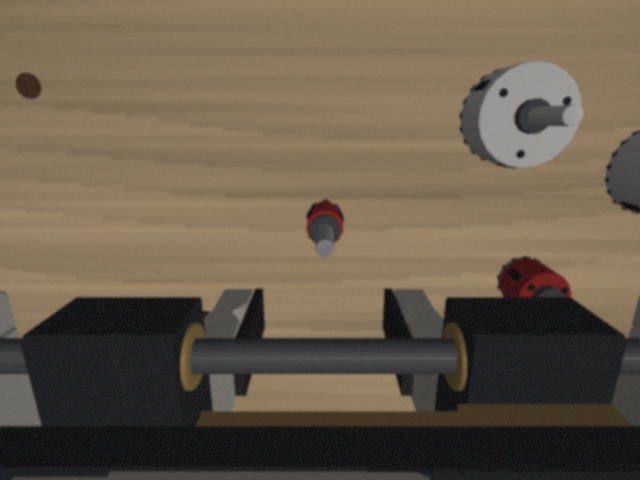

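The wrist view shows the saw_28 shank tip at (325,247), within about 2 mm of the prediction (324,252). Descending and gripping.

>>> {"fn": "servo_tool", "kwargs": {
  "series": [
    [[1,0,20,0],[0,0,25,0],[0,0,25,0],[0,0,20,0],[0,0,12,0],[0,0,6,0],[0,0,0,0],[0,0,0,0],[0,0,0,0],[0,0,0,0]]
  ]
}}

```text
t: 3.95
eef_pos: [0.4051, -0.2556, 0.0547]
ee_rot: [-3.141, 0.002, -3.141]
force: [-0.2, 0.2, -0.2]
width: 0.0522
gripper_force: 0.0
```

>>> {"fn": "servo_tool", "kwargs": {
  "series": [
    [[0,0,0,0],[0,0,0,0],[0,0,0,0],[0,0,0,0],[0,0,0,0],[0,0,0,0],[0,0,0,0],[0,0,0,0],[0,0,0,0],[0,0,0,0]]
  ],
  "claw": 1,
  "grip_force": 20
}}

```text
t: 4.78
eef_pos: [0.4042, -0.2553, 0.0535]
ee_rot: [3.142, -0.0, -3.141]
force: [-0.1, 0.6, -0.3]
width: 0.0113
gripper_force: 20.0
```

>>> {"fn": "servo_tool", "kwargs": {
  "series": [
    [[0,0,-10,0],[0,0,-20,0],[0,0,-20,0],[0,0,-10,0],[-20,17,0,0],[-25,20,0,0],[-25,20,0,0],[-25,20,0,0],[-25,20,0,0],[-25,20,0,0]]
  ]
}}

```text
t: 5.62
eef_pos: [0.5501, -0.1372, 0.1135]
ee_rot: [3.142, -0.0, -3.141]
force: [1.2, -1.0, -1.0]
width: 0.0116
gripper_force: 20.0
```

>>> {"fn": "servo_tool", "kwargs": {
  "series": [
    [[-25,20,0,0],[-20,17,0,0],[-14.5,16,0,0],[0,0,0,0],[0,0,0,0],[0,0,0,0],[0,0,0,0],[0,0,0,0],[0,0,0,0],[0,0,0,0]]
  ]
}}

```text
t: 6.45
eef_pos: [0.6084, -0.0858, 0.1138]
ee_rot: [3.142, 0.0, 3.141]
force: [0.3, 0.1, -1.2]
width: 0.0111
gripper_force: 20.0
```

Run:
```python
from h import *
s=telemetry.get_state();im=save('wrist','w2.png');k=cal('wrist');print(s['eef_pos'],s['ee_rot'],s['width'],s['force'])
for p in [(.6085,-.0855),(.6168,.0037)]:print(proj(k,[*p,.012]))
for d in trace('wrist','pad_a'):
    cn=max(cv2.findContours(d['mask'].astype(np.uint8),0,1)[0],key=len)
    if len(cn)>5: e=cv2.fitEllipse(cn);print(e,ray(k,e[0],.012),d['conf'])
```

```text
[ 0.6084311  -0.0857943   0.11383475] [3.14155999e+00 3.16851893e-04 3.14114081e+00] 0.011137569098074746 [ 0.34427865  0.05352854 -1.16295878]
[323.40450441 239.44778031]
[451.46270579 250.84468259]
((323.51141357421875, 232.10511779785156), (102.41419219970703, 113.69632720947266), 88.7938232421875) [ 0.60323308 -0.08542725  0.012     ] 0.65
((579.2495727539062, 258.14605712890625), (99.78424835205078, 121.7867202758789), 57.21855545043945) [0.62219785 0.09374608 0.012     ] 0.63
((452.5475158691406, 246.8409423828125), (103.47154998779297, 117.2069091796875), 66.83198547363281) [0.61386859 0.00417151 0.012     ] 0.57
```

View pics/w2.png

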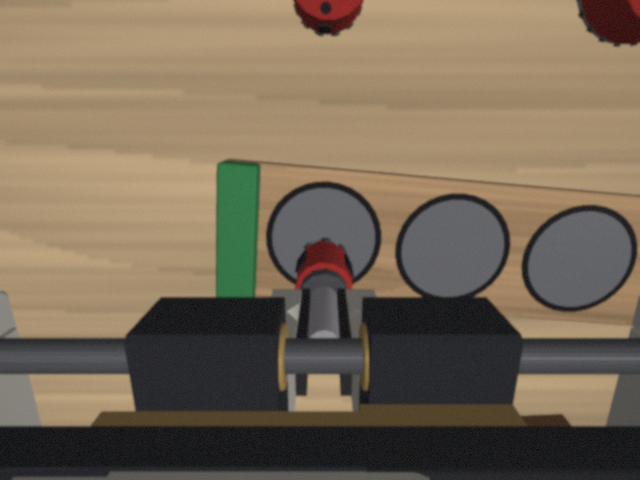

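The wrist view shows pad 1 at (323,235), next to the green block at (238,230), with saw_28 held over it at (323,260) and upright. Lowering and releasing.

>>> {"fn": "servo_tool", "kwargs": {
  "series": [
    [[0,0,10,0],[0,0,15,0],[0,0,10,0],[0,0,6,0],[0,0,3,0],[0,0,2,0],[0,0,1.3,0],[0,0,0,0],[0,0,0,0],[0,0,0,0]]
  ]
}}

```text
t: 7.38
eef_pos: [0.609, -0.0853, 0.0668]
ee_rot: [3.142, 0.001, -3.141]
force: [0.3, -0.9, -0.5]
width: 0.0113
gripper_force: 20.0
```

>>> {"fn": "servo_tool", "kwargs": {
  "series": [
    [[0,0,0,0],[0,0,0,0],[0,0,0,0],[0,0,0,0],[0,0,0,0],[0,0,0,0],[0,0,0,0],[0,0,0,0],[0,0,0,0],[0,0,0,0]]
  ],
  "claw": 0.1
}}

```text
t: 8.22
eef_pos: [0.6087, -0.0853, 0.0662]
ee_rot: [-3.142, -0.0, -3.141]
force: [0.4, 0.2, 0.6]
width: 0.0397
gripper_force: 0.0
```

>>> {"fn": "servo_tool", "kwargs": {
  "series": [
    [[0,0,-20,0],[0,0,-25,0],[0,0,-25,0],[17,0,-15,0],[30,0,-11,0],[35,0,0,0],[35,0,0,0],[20,0,0,0],[10,0,0,0],[0,0,0,0]]
  ]
}}

```text
t: 9.05
eef_pos: [0.4601, -0.0854, 0.1629]
ee_rot: [3.141, 0.001, -3.141]
force: [-0.3, -0.1, 0.5]
width: 0.0396
gripper_force: 0.0
```

```bash
cat > wl.py <<'E'
from fit import *
import sys
def look(x,y,D,z0=0):
    s=telemetry.get_state();k=cal('wrist');eyes.grab_frame('wrist')
    p=proj(k,[x,y,.044+z0]);print('tcp',s['eef_pos'].round(4),'pred top',proj(k,[x,y,.088]).round(1))
    for d in trace('wrist','saw_28'):
        m=d['mask']
        if m.any() and np.linalg.norm(np.argwhere(m).mean(0)[::-1]-p)<50:
            o=mbb(m);r=least_squares(lambda q:bb(k,*q,D,z0)-o,[x,y]);print('fit',r.x.round(4),r.fun.round(1),d['conf'],o)
if __name__=='__main__': look(*map(float,sys.argv[1:]))
E
python3 wl.py .4615 -.085 .042
```

```text
tcp [ 0.4601 -0.0854  0.1629] pred top [323.7 254. ]
fit [ 0.4585 -0.0825] [-0.4 -0.6  0.4  0.5] 0.9 [299 192 355 258]
```

>>> {"fn": "servo_tool", "kwargs": {
  "series": [
    [[0,1.4,20,0],[0,0,25,0],[0,0,25,0],[0,0,20,0],[0,0,12,0],[0,0,6,0],[0,0,0,0],[0,0,0,0],[0,0,0,0],[0,0,0,0]]
  ]
}}

```text
t: 9.98
eef_pos: [0.4626, -0.0838, 0.0551]
ee_rot: [3.141, 0.002, -3.141]
force: [-0.2, -0.2, 1.0]
width: 0.0394
gripper_force: 0.0
```

>>> {"fn": "servo_tool", "kwargs": {
  "series": [
    [[0,0,0,0],[0,0,0,0],[0,0,0,0],[0,0,0,0],[0,0,0,0],[0,0,0,0],[0,0,0,0],[0,0,0,0],[0,0,0,0],[0,0,0,0]]
  ],
  "claw": 1
}}

```text
t: 10.82
eef_pos: [0.4617, -0.0839, 0.0543]
ee_rot: [3.142, 0.0, -3.141]
force: [-0.6, 0.5, 1.8]
width: 0.011
gripper_force: 20.0
```

>>> {"fn": "servo_tool", "kwargs": {
  "series": [
    [[0,0,-10,0],[0,0,-20,0],[0,0,-20,0],[0,0,-10,0],[-10.6,12.6,0,0],[-25,15,0,0],[-30,15,0,0],[-30,15,0,0],[-30,15,0,0],[-20,10,0,0]]
  ]
}}

```text
t: 11.65
eef_pos: [0.6097, 0.0004, 0.1132]
ee_rot: [-3.141, -0.0, -3.141]
force: [1.1, 0.7, -1.4]
width: 0.0115
gripper_force: 20.0
```

>>> {"fn": "servo_tool", "kwargs": {
  "series": [
    [[-10,5,0,0],[0,0,10,0],[0,0,15,0],[0,0,10,0],[0,0,6,0],[0,0,3,0],[0,0,2,0],[0,0,1.5,0],[0,0,0,0],[0,0,0,0]]
  ]
}}

```text
t: 12.48
eef_pos: [0.6175, 0.0037, 0.0673]
ee_rot: [3.141, 0.001, -3.141]
force: [0.1, 0.1, -1.1]
width: 0.0115
gripper_force: 20.0
```

>>> {"fn": "servo_tool", "kwargs": {
  "series": [
    [[0,0,0.7,0],[0,0,0,0],[0,0,0,0],[0,0,0,0],[0,0,0,0],[0,0,0,0],[0,0,0,0],[0,0,0,0],[0,0,0,0],[0,0,0,0]]
  ],
  "claw": 0.1
}}

```text
t: 13.32
eef_pos: [0.6173, 0.0037, 0.0661]
ee_rot: [-3.142, -0.0, -3.141]
force: [-0.5, -0.4, -0.8]
width: 0.0396
gripper_force: 0.0
```

>>> {"fn": "servo_tool", "kwargs": {
  "series": [
    [[0,0,-20,0],[0,0,-25,0],[0,0,-25,0],[13,6,-15,0],[30,18,-11,0],[35,20,0,0],[35,20,0,0],[30,20,0,0],[20,12.5,0,0],[0,0,0,0]]
  ]
}}

```text
t: 14.15
eef_pos: [0.4512, 0.1013, 0.1626]
ee_rot: [3.14, 0.0, -3.139]
force: [-0.8, -0.5, 0.3]
width: 0.0393
gripper_force: 0.0
```

```bash
python3 wl.py .454 .1 .070
```

```text
tcp [0.4512 0.1013 0.1626] pred top [320.9 256.5]
fit [0.4508 0.1013] [-0.3  0.1  0.3 -0.1] 0.75 [276 176 370 275]
```

>>> {"fn": "servo_tool", "kwargs": {
  "series": [
    [[0,0,20,0],[0,0,25,0],[0,0,25,0],[0,0,20,0],[0,0,12,0],[0,0,6,0],[0,0,0,0],[0,0,0,0],[0,0,0,0],[0,0,0,0]]
  ]
}}

```text
t: 15.08
eef_pos: [0.455, 0.1005, 0.055]
ee_rot: [3.141, 0.002, -3.141]
force: [0.5, -0.0, -0.7]
width: 0.039
gripper_force: 0.0
```

>>> {"fn": "servo_tool", "kwargs": {
  "series": [
    [[0,0,0,0],[0,0,0,0],[0,0,0,0],[0,0,0,0],[0,0,0,0],[0,0,0,0],[0,0,0,0],[0,0,0,0],[0,0,0,0],[0,0,0,0]]
  ],
  "claw": 1,
  "grip_force": 30
}}

```text
t: 15.92
eef_pos: [0.4542, 0.1002, 0.054]
ee_rot: [-3.142, -0.0, -3.141]
force: [-1.0, 1.7, -0.8]
width: 0.0112
gripper_force: 30.0
```

>>> {"fn": "servo_tool", "kwargs": {
  "series": [
    [[0,0,-10,0],[0,0,-20,0],[0,0,-20,0],[0,0,-10,0],[-20,10,0,0],[-30,14,0,0],[-30,14,0,0],[-30,14,0,0],[-30,14,0,0],[-25,10,0,0]]
  ]
}}

```text
t: 16.75
eef_pos: [0.621, 0.177, 0.1133]
ee_rot: [-3.141, -0.0, -3.141]
force: [0.2, -0.0, -1.9]
width: 0.0112
gripper_force: 30.0
```

>>> {"fn": "servo_tool", "kwargs": {
  "series": [
    [[-14.8,6.8,0,0],[0,0,10,0],[0,0,15,0],[0,0,10,0],[0,0,6,0],[0,0,3,0],[0,0,2,0],[0,0,1.8,0],[0,0,0,0],[0,0,0,0]]
  ]
}}

```text
t: 17.58
eef_pos: [0.6342, 0.1831, 0.0669]
ee_rot: [3.141, 0.001, -3.141]
force: [-0.4, -0.2, -0.8]
width: 0.0108
gripper_force: 30.0
```

Run:
```python
from h import *
s=telemetry.get_state();save('side','s2.png',(150,120,470,360),2);print(s['eef_pos'],s['force'],s['moment'])
```

```text
[0.63424901 0.1831072  0.06687386] [-0.35997464 -0.19259804 -0.81979526] [-0.0026174  -0.0359488   0.02076634]
```

View pics/s2.png

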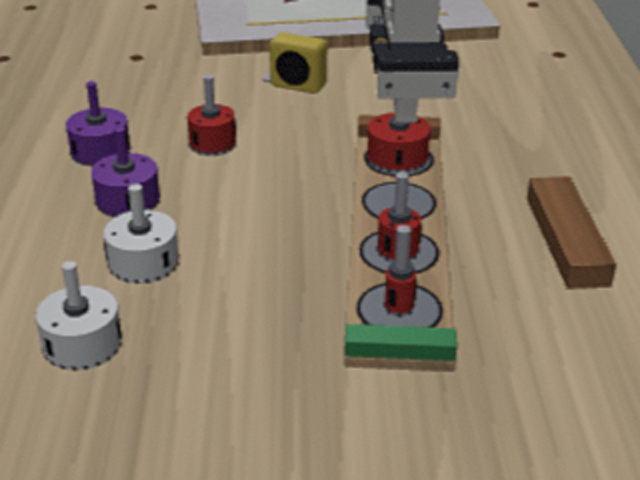

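The side crop shows saw_28, saw_42 and the still-held saw_70 centred on their pads at (400,295), (400,235) and (398,150). The saw_56 remains at (212,130). Releasing and fetching it.

>>> {"fn": "servo_tool", "kwargs": {
  "series": [
    [[0,0,0.6,0],[0,0,0,0],[0,0,0,0],[0,0,0,0],[0,0,0,0],[0,0,0,0],[0,0,0,0],[0,0,0,0],[0,0,0,0],[0,0,0,0]]
  ],
  "claw": 0.1
}}

```text
t: 18.47
eef_pos: [0.634, 0.183, 0.0656]
ee_rot: [-3.142, -0.0, -3.141]
force: [-0.0, 0.3, 0.1]
width: 0.0394
gripper_force: 0.0
```

>>> {"fn": "servo_tool", "kwargs": {
  "series": [
    [[0,0,-20,0],[0,0,-25,0],[0,0,-25,0],[22,5,-15,0],[30,8,-11,0],[35,9,0,0],[35,9,0,0],[35,9,0,0],[35,9,0,0],[20,6,0,0]]
  ]
}}

```text
t: 19.3
eef_pos: [0.4192, 0.2378, 0.1618]
ee_rot: [3.141, -0.0, -3.141]
force: [-0.2, -0.2, 0.6]
width: 0.0395
gripper_force: 0.0
```

```bash
python3 wl.py .4215 .238 .056
```

```text
tcp [0.4192 0.2378 0.1618] pred top [323.5 256.1]
fit [0.4186 0.241 ] [-0.4 -0.4  0.4  0.4] 0.55 [290 185 365 266]
```

>>> {"fn": "servo_tool", "kwargs": {
  "series": [
    [[0,1.5,20,0],[0,0,25,0],[0,0,25,0],[0,0,20,0],[0,0,12,0],[0,0,5,0],[0,0,0,0],[0,0,0,0],[0,0,0,0],[0,0,0,0]]
  ]
}}

```text
t: 20.23
eef_pos: [0.4226, 0.24, 0.0556]
ee_rot: [3.14, 0.001, -3.141]
force: [-0.0, -0.7, 0.6]
width: 0.0392
gripper_force: 0.0
```

>>> {"fn": "servo_tool", "kwargs": {
  "series": [
    [[0,0,0,0],[0,0,0,0],[0,0,0,0],[0,0,0,0],[0,0,0,0],[0,0,0,0],[0,0,0,0],[0,0,0,0],[0,0,0,0],[0,0,0,0]]
  ],
  "claw": 1,
  "grip_force": 30
}}

```text
t: 21.07
eef_pos: [0.422, 0.2395, 0.0547]
ee_rot: [3.142, -0.0, -3.141]
force: [-0.4, 0.4, 0.3]
width: 0.0113
gripper_force: 30.0
```

>>> {"fn": "servo_tool", "kwargs": {
  "series": [
    [[0,0,-10,0],[0,0,-20,0],[0,0,-20,0],[0,0,-10,0],[-16,-16,0,0],[-27,-20,0,0],[-27,-20,0,0],[-27,-20,0,0],[-27,-20,0,0],[-27,-18,0,0]]
  ]
}}

```text
t: 21.9
eef_pos: [0.5737, 0.1239, 0.1141]
ee_rot: [-3.141, -0.001, -3.142]
force: [0.0, 1.7, -1.6]
width: 0.0115
gripper_force: 30.0
```

>>> {"fn": "servo_tool", "kwargs": {
  "series": [
    [[-27,-18,0,0],[-18,-9,0,0],[-8,-5,0,0],[0,0,15,0],[0,0,15,0],[0,0,8,0],[0,0,5,0],[0,0,3,0],[0,0,2,0],[0,0,0,0]]
  ]
}}

```text
t: 22.73
eef_pos: [0.6262, 0.0939, 0.0672]
ee_rot: [3.141, 0.001, -3.141]
force: [-0.3, 0.0, -1.9]
width: 0.0109
gripper_force: 30.0
```

>>> {"fn": "servo_tool", "kwargs": {
  "series": [
    [[0,0,0.4,0],[0,0,0,0],[0,0,0,0],[0,0,0,0],[0,0,0,0],[0,0,0,0],[0,0,0,0],[0,0,0,0],[0,0,0,0],[0,0,0,0]]
  ]
}}

```text
t: 23.57
eef_pos: [0.6263, 0.0937, 0.0667]
ee_rot: [3.141, 0.001, -3.141]
force: [-1.8, 2.0, 4.6]
width: 0.0109
gripper_force: 30.0
```

Contact felt (4.6 N up). Release, retreat, check.

>>> {"fn": "servo_tool", "kwargs": {
  "series": [
    [[0,0,0,0],[0,0,0,0],[0,0,0,0],[0,0,0,0],[0,0,0,0],[0,0,0,0],[0,0,0,0],[0,0,0,0],[0,0,0,0],[0,0,0,0]]
  ],
  "claw": 0.1
}}

```text
t: 24.4
eef_pos: [0.6261, 0.0935, 0.0663]
ee_rot: [3.142, 0.0, -3.141]
force: [-0.1, 1.1, 0.2]
width: 0.0396
gripper_force: 0.0
```

>>> {"fn": "servo_tool", "kwargs": {
  "series": [
    [[0,0,-15,0],[0,0,-25,0],[0,0,-30,0],[0,0,-30,0],[0,0,-30,0],[30,0,-20,0],[35,0,0,0],[35,0,0,0],[35,0,0,0],[10,0,0,0]]
  ]
}}

```text
t: 25.23
eef_pos: [0.477, 0.0927, 0.2166]
ee_rot: [3.14, -0.0, -3.142]
force: [-0.9, -0.3, -0.3]
width: 0.0394
gripper_force: 0.0
```

Run:
```python
from fit import *
print(telemetry.get_state()['eef_pos'])
C={c:cal(c) for c in ['scene','side']}
for c in C:
    save(c,c+'9.png',(150,120,470,360),2)
    M=[d['mask'] for d in trace(c,'saw_28')]
    for D,x,y in [(.028,.6085,-.0855),(.042,.6168,.0037),(.056,.625,.0935),(.07,.6333,.183)]:
        p=proj(C[c],[x,y,.05])
        for m in M:
            if m.any() and np.linalg.norm(np.argwhere(m).mean(0)[::-1]-p)<12:
                o=mbb(m);r=least_squares(lambda q:bb(C[c],*q,D,.012)-o,[x,y]);print(c,D,'pad',(x,y),'fit',r.x.round(4),r.fun.round(1))
```

```text
[0.47699408 0.09268548 0.21659129]
scene 0.028 pad (0.6085, -0.0855) fit [ 0.6098 -0.0854] [ 0.3 -0.5 -0.3  0.5]
scene 0.056 pad (0.625, 0.0935) fit [0.6238 0.0932] [ 0.4 -0.2 -0.4  0.2]
scene 0.07 pad (0.6333, 0.183) fit [0.6318 0.1836] [-0.1 -0.5  0.1  0.4]
side 0.028 pad (0.6085, -0.0855) fit [ 0.6087 -0.085 ] [ 0.2 -1.4 -0.2  1.3]
side 0.042 pad (0.6168, 0.0037) fit [0.617  0.0028] [ 0.2 -0.7 -0.1  0.6]
side 0.056 pad (0.625, 0.0935) fit [0.6246 0.0934] [-0.9 -3.   0.9  2.6]
side 0.07 pad (0.6333, 0.183) fit [0.6337 0.1901] [-0.1 -3.5  0.1  3. ]
```

View pics/side9.png

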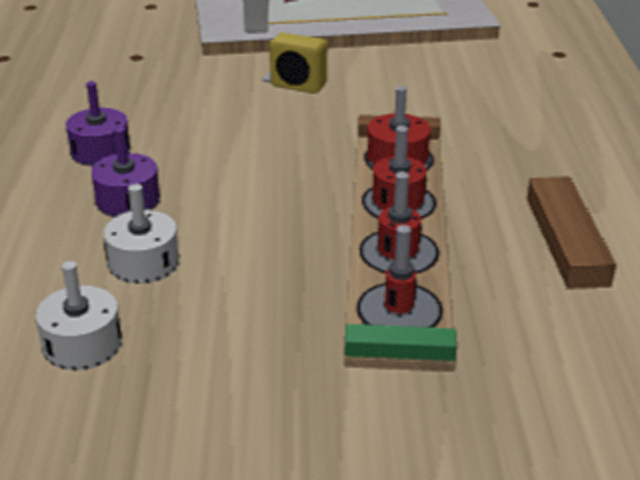

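View pics/scene9.png

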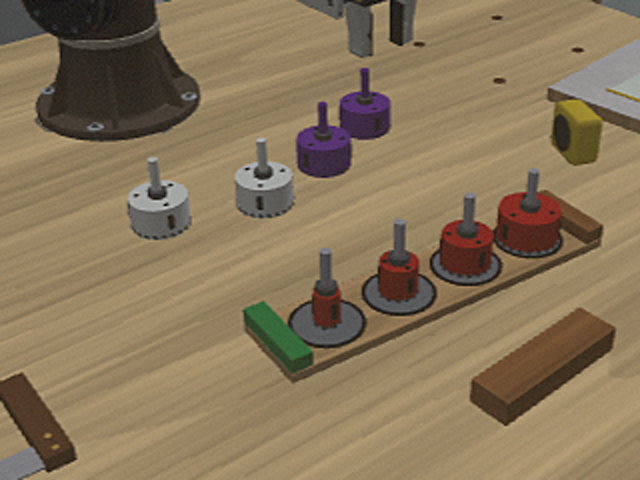

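Both views show the four saws upright in rising order from the green block, at scene-crop (326,310), (399,275), (466,250) and (529,223). Each is within about 2 mm of its pad centre. The 7 mm side reading for saw_70 comes from a mask hidden behind the saw_56. The bystanders are untouched, so I'm handing in.

```bash
python3 -c "
from station import ticket
print(ticket.job_done())"
```

```text
the job is handed in; nothing more can be done
None
```

The four red hole saws stand upright and released on the rack, smallest (28 mm) by the green block to largest (70 mm) by the plain one, each measured within about 2 mm of its pad centre; the bystanders were not touched, and the job is handed in, though no verdict came back.

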